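# Load a sealed microplate under the hold-down spring of a plate warmer and start it

### The job

Load the plate warmer: press the blue-topped microplate down hard with your fingertips, against the sprung metal plate it lies on, until its top is below the steel hold-down, and keep it pressed while you slide it back beneath the leaf spring until it is fully home against the back stop. Let go, and only then press the green start key. Never lift or tip the plate, and leave the beaker, dish and dropper bottle beside the warmer where they stand.

Things in the scene. Friction and masses are not known exactly. Their poses are not given: they have to be found in the camera images.
- warmer: Plate warmer, white and grey bench device, 252 x 119 mm, fixed. Origin: on the worktop under its loading channel. x = loading direction, y across, z up. Control panel at x -137 to -90 mm, 37 mm high; back stop face at x +100 mm; white guide rails with inner faces at y +-45 mm, tops 50 mm high, leave the microplate about 2 mm play each side. Nothing overhangs the channel at x < 62 mm.
- flange_edge (a point): Lower front edge of the steel hold-down (a bridge across the channel's rear, from x = 62 mm to the back stop, 68 mm high), mid-width, 58 mm above the worktop. The plate's blue top must be pressed below this edge to pass: with the sprung plate up it stands 4 mm too high and butts on the upright front flange.
- leaf_tip (a point): Rear tip of the leaf spring: two brass tines under the hold-down, fixed behind its front flange and hanging down towards the rear. The plate lifts them as it passes; they then press on its top with about 4 N and drag.
- back_stop (a point): Middle of the back stop's face, 50 mm above the worktop; the plate's leading edge rests against it when home.
- platen (a joint): Sprung aluminium plate (186 x 86 mm) under the microplate, along the whole channel; moves straight down without tilting. Value: 0 m up (top 46 mm above the worktop) to 0.009 m bottomed. Resists with 5 N plus 1.8 N per mm (12 N at 4 mm, 16 N at 6 mm, 21 N at 9 mm). It is slippery: friction with the microplate about 0.2.
- plate: Sealed microplate, 128 x 86 x 16 mm, about 0.12 kg: white, with a grippy blue mat (118 x 76 mm, friction about 1) as its top, 16 mm above the underside. Loose in the channel before the hold-down, on the sprung plate. Origin: centre of the underside; x along its long side to the back stop, z up. A fingertip pressed 5 to 8 mm down on the mat carries it along by friction; it stays flat.
- plate_home (a point): Where the plate's origin is once loaded: leading edge on the back stop, mat held up against the hold-down, sprung plate about 4 mm down. 42 mm above the worktop, 42 to 58 mm further along the channel than at the start; x axis = loading direction.
- start_key_top (a point): Centre of the top of the round green start key (22 mm across) on the control panel, about 48 mm above the worktop, 9 mm above its black collar; pressed straight down.
- start_key (a joint): Travel of the start key: 0 m up, 0.005 m fully pressed (5 N); springs back.
- beaker: Small glass beaker, 52 mm wide, 60 mm high, loose beside the warmer. Origin: centre of the underside.
- dish: Clear petri dish, 59 mm across, 13 mm high, loose beside the warmer. Origin: centre of the underside.
- dropper: Small amber dropper bottle with black cap, 28 mm across, 67 mm high, loose beside the warmer. Origin: centre of the underside.

How it is judged:
By the outcome, as a careful person would: the job done as asked, in the order asked, and still so for the second after the job is handed in, with the robot touching nothing.
It also fails if it takes over 38 s, if anything falls off the work surface, if the arm or the gripper's body presses on something with over 40 N, if the wrist force passes 120 N, or if a joint passes its speed limit or range.

### The arm

A 7-joint arm with a two-finger parallel gripper is mounted at the origin on a cart in front of the work surface, level with it; the furniture and walls round the work are solid. World frame = base frame: x ahead of the robot, y to its left, z up, the work surface at z = 0. Lengths are in m, angles in rad, forces in N, time in s.
With the tool pointing down it reaches from about 0.4 to 0.85 m from the base axis. Payload 4.5 kg.
Tool frame: the origin (TCP) lies at the centre of the arm's flange, where the gripper is bolted on; the fingertips stand r.tcp_to_tips ahead of it and the grasp point (between the pads) lies 147 mm ahead of it (r.tcp_to_tips is the distance from the TCP to the fingertips, in m); x points along the fingers, y is the direction in which the jaws open and shut, and the axes are right-handed (so a half turn about x gives the same grasp; the last joint's range is limited). The gripper opens to 88 mm and grips with 3 to 60 N. Pads are 18 mm wide; open, the fingers measure 123 mm over their backs; the gripper's body (75 mm by 187 mm) begins 45 mm behind the grasp point.
Start: joints at [1.134, 0.689, -0.195, 1.565, 0.157, 0.902, -0.215], TCP at [0.284, -0.557, 0.405] pointing down, gripper open.
Joint ranges: [-3.01, 3.01], [-0.46, 2.08], [-1.47, 1.51], [0.13, 2.56], [-1, 4.14], [0.04, 2.09], [-2.66, 2.66]. Speed limits (rad/s): [2.57, 2.57, 3.14, 3.14, 3.14, 3.14, 3.14].

### API

Orientations are given as a unit quaternion [x, y, z, w].
In Python, from plant import r, eyes gives the robot as it stands.
- The arm moves only by the tool carry_out, never from a script. Its argument "targets" is text: rows parted by semicolons, each of 5 numbers parted by spaces: the opening, from 0 (shut) to 1 (fully open), then the shift along the tool's x, y, z in mm, then the turn about the tool's x in rad. A call has 1 to 20 rows; each row shifts and turns the commanded pose from where the row before left it, along the tool's axes as they then stand; what a row does not reach is not made up. A row lasts 1/12 s, in which the tool goes at most 41.7 mm and 7.16 degrees, less where a joint would pass 70% of its speed; a pose out of reach is approached as far as the arm can. A call is refused whole if a number of a shift passes 41.7 or a number of a turn 0.125, either way. A call with a gripper value outside its range is refused whole. The fingers move at their own pace and stop on an object; "force" is the grip in N (left out, the last holds). Time passes only in rows, so rows that do not move let the fingers close. It gives the time, the measured TCP pose, the force and the opening at its end, in the units of the state.
- r.get_state(): the state, without advancing time (a new reading comes with each control period).
- eyes.snapshot(name): name is "side" or "top" or "wrist"; returns (picture, depth): 400x640x3 uint8, blue, green, red; 400x640 float32, m along the optical axis (not along the pixel's ray), 0 where there is no reading.
- eyes.camera_params(name): a dict with "intrinsics" (3x3 intrinsics, pixels), "rvec" (rotation vector, rad) and "tvec" (3), from world to camera coordinates, as OpenCV has them; the wrist camera has in their place "T_tool_cam" (4x4, takes a point from camera to tool coordinates, whose origin is the TCP and whose axes are the tool frame's). Camera axes: x right, y down, z forward; pixel columns grow to the right and rows downward; lengths in m; the calibration is good to about 2 mm. A picture is of the moment at which its call begins: read the wrist's pose just before it. camera_params takes no time and is no camera call.
- r.finish_job(): hands the job in, once; it reports no verdict.
The state is a dict: "clock": time; "q": joint angles; "qd": joint speeds; "joint_torque": joint torques, N m; "tool_pos": TCP position; "eef_rot": TCP orientation; "contact_force": force on the tool from outside, world axes, zero at the start; "moment": the same for the moment, N m; "opening": opening from 0.0 (shut) to 1.0 (fully open).
Only numpy, scipy, OpenCV 4.12 (cv2) and the standard library are available. Lean on these libraries where they do the work, as an engineer would, in place of code of your own. Each camera call takes 0.05 s, during which the arm holds its last target.

## Working session

There is one attempt and no reset: what is moved stays moved. The work goes in short steps, Python scripts to look and compute and a tool call to move; the robot and the scene stay as the last step left them, time stands still between calls to the robot, and variables do not carry over. Pictures are saved under pics/ and viewed, and the job is handed in when it is done.

Besides the shell and the picture viewer there is one more tool, called after "Call:" in YAML: its name, and indented under it one key for each argument. carry_out: Moves the arm, as the interface text tells. Its arguments: {"type":"object","properties":{"targets":{"type":"string"},"force":{"type":"number"}},"required":["targets"]}

```bash
ls; mkdir -p pics
python3 - <<'E'
from plant import r, eyes
import cv2,numpy as np
print(r.get_state(), r.tcp_to_tips)
for n in ["top","side"]:
    p,d=eyes.snapshot(n); cv2.imwrite(f"pics/{n}0.png",p); np.save(f"pics/{n}0.npy",d)
    print(n,eyes.camera_params(n))
print(eyes.camera_params("wrist"))
E
```

```text
pics
{'clock': 0.0, 'q': array([ 1.13379436,  0.6900152 , -0.19450326,  1.56634777,  0.15729415,
        0.90250398, -0.21510286]), 'qd': array([ 0.00181513, -0.00091776,  0.00069097, -0.00151123,  0.00175219,
       -0.00114768,  0.00369621]), 'joint_torque': array([ 1.38178293e-03, -5.27561331e+01, -1.26661621e+00, -1.53433138e+01,
       -5.25716634e-02,  6.49106893e-03,  2.05238525e-04]), 'tool_pos': array([ 0.28332237, -0.55672338,  0.403889  ]), 'eef_rot': array([-0.68739738, -0.16557923,  0.68780127, -0.16430999]), 'contact_force': array([0.49132368, 1.01229176, 0.85174779]), 'moment': array([ 0.06814852, -0.04327185, -0.0270116 ]), 'opening': 0.9998258303179299} 0.166
top {'intrinsics': array([[510.08127005,   0.        , 320.15127228],
       [  0.        , 510.08127005, 195.82868488],
       [  0.        ,   0.        ,   1.        ]]), 'rvec': array([ 2.05229537, -2.15422977,  0.23508106]), 'tvec': array([-0.14295222,  0.59099288,  0.7944072 ])}
side {'intrinsics': array([[387.93591962,   0.        , 321.83796949],
       [  0.        , 387.93591962, 197.15287262],
       [  0.        ,   0.        ,   1.        ]]), 'rvec': array([ 0.41155096, -2.49575947,  1.60494391]), 'tvec': array([0.47239985, 0.21478425, 0.56141746])}
{'intrinsics': array([[327.28517161,   0.        , 321.94612007],
       [  0.        , 327.28517161, 201.63542393],
       [  0.        ,   0.        ,   1.        ]]), 'T_tool_cam': array([[ 5.26375362e-04, -2.64926970e-01,  9.64268336e-01,
         2.00670565e-02],
       [ 9.99998752e-01,  1.57602731e-03, -1.12875804e-04,
        -9.63607889e-04],
       [-1.48980939e-03,  9.64267191e-01,  2.64927469e-01,
        -6.69082909e-02],
       [ 0.00000000e+00,  0.00000000e+00,  0.00000000e+00,
         1.00000000e+00]])}
```

View pics/top0.png

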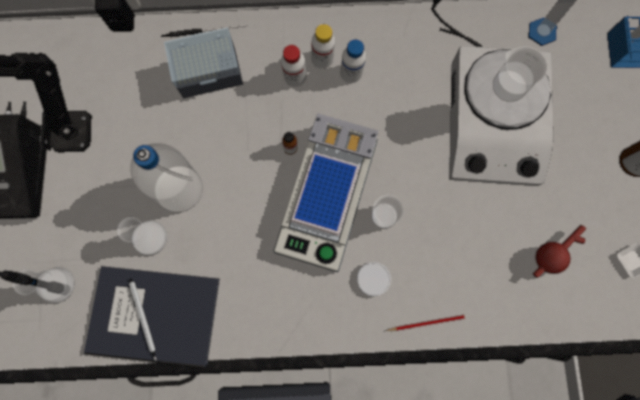

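View pics/side0.png

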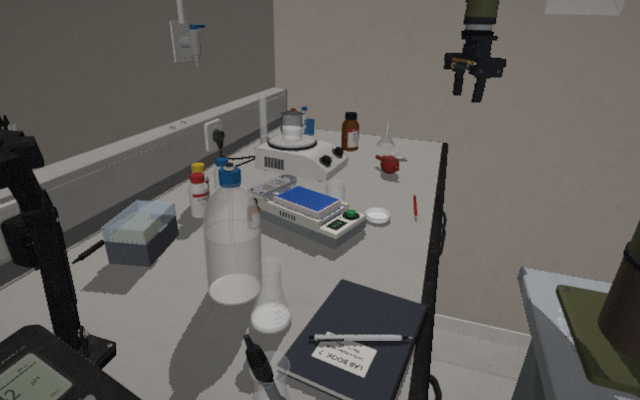

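The top view shows the warmer with the blue mat centred near (328,192). The green key is at (326,253), the hold-down at (343,135), the dropper at (290,142), the beaker at (385,212) and the dish at (373,279). Next I'll measure the mat and key by casting rays.

```bash
cat > h.py <<'E'
import cv2,numpy as np
from scipy.spatial.transform import Rotation as R
def ray(P,uv):
    K=P["intrinsics"];M=cv2.Rodrigues(P["rvec"])[0];t=P["tvec"]
    uv=np.atleast_2d(uv).astype(float)
    d=np.c_[uv,np.ones(len(uv))]@np.linalg.inv(K).T@M
    return -M.T@t,d
def onz(P,uv,z):
    c,d=ray(P,uv); return c+d*((z-c[2])/d[:,2])[:,None]
def big(m):
    cs,_=cv2.findContours(m.astype(np.uint8),cv2.RETR_EXTERNAL,cv2.CHAIN_APPROX_NONE)
    return max(cs,key=cv2.contourArea)
E
python3 - <<'E'
from plant import r,eyes
from h import *
p=cv2.imread("pics/top0.png");P=eyes.camera_params("top")
hsv=cv2.cvtColor(p,cv2.COLOR_BGR2HSV)
roi=np.zeros(p.shape[:2],bool);roi[110:275,270:385]=1
b=big(roi&(hsv[...,0]>100)&(hsv[...,0]<130)&(hsv[...,1]>130)&(hsv[...,2]>60))
w=onz(P,b[:,0],0.062)
rect=cv2.minAreaRect((w[:,:2]*1000).astype(np.float32));print("mat",rect,cv2.boxPoints(rect))
g=big(roi&(hsv[...,0]>40)&(hsv[...,0]<85)&(hsv[...,1]>90)&(np.arange(640)[None]>312))
(c,rad)=cv2.minEnclosingCircle(g);print("key px",c,rad,onz(P,[c],.048))
# side cam
ps=cv2.imread("pics/side0.png");S=eyes.camera_params("side");h2=cv2.cvtColor(ps,cv2.COLOR_BGR2HSV)
roi=np.zeros(p.shape[:2],bool);roi[170:250,265:370]=1
b=big(roi&(h2[...,0]>100)&(h2[...,0]<130)&(h2[...,1]>130)&(h2[...,2]>60))
w=onz(S,b[:,0],0.062);rect=cv2.minAreaRect((w[:,:2]*1000).astype(np.float32));print("mat side",rect)
g=big(roi&(h2[...,0]>40)&(h2[...,0]<85)&(h2[...,1]>90)&(np.arange(640)[None]>338))
(c,rad)=cv2.minEnclosingCircle(g);print("key px",c,rad,onz(S,[c],.048))
d=np.load("pics/top0.npy")
M=cv2.Rodrigues(P["rvec"])[0]
for n,(u,v) in dict(mat=(328,192),key=(326,253),hold=(343,127),panel=(312,252),table=(400,160)).items():
    z=d[v-1:v+2,u-1:u+2];z=np.median(z);x=np.linalg.inv(P["intrinsics"])@[u,v,1]*z
    print(n,M.T@(x-P["tvec"]))
crop=cv2.resize(p[105:305,255:415],None,fx=3,fy=3,interpolation=cv2.INTER_CUBIC);cv2.imwrite("pics/crop0.png",crop)
print(R.from_quat(r.get_state()["eef_rot"]).as_matrix())
E
```

```text
mat ((591.0861206054688, -180.38339233398438), (72.02798461914062, 113.81689453125), 70.35370635986328) [[ 525.3822  -195.16754]
 [ 632.57336 -233.4342 ]
 [ 656.79004 -165.59924]
 [ 549.5989  -127.33258]]
key px (325.71429443359375, 252.42857360839844) 7.726278305053711 [[ 0.48956793 -0.17617609  0.048     ]]
mat side ((590.090087890625, -177.87460327148438), (72.22612762451172, 115.29059600830078), 70.75737762451172)
key px (350.79998779296875, 214.0) 5.200112342834473 [[ 0.48577477 -0.16145189  0.048     ]]
mat [ 0.59043296 -0.18506753  0.06093628]
key [ 0.488703  -0.1766191  0.0469479]
hold [ 0.7052772  -0.2171711   0.06207394]
panel [ 0.49261989 -0.1530364   0.03732665]
table [ 6.58679700e-01 -3.22210683e-01  5.54952496e-05]
[[-8.49115943e-04  4.53623506e-01 -8.91193017e-01]
 [ 1.34127415e-03 -8.91192020e-01 -4.53624276e-01]
 [-9.99998740e-01 -1.58051376e-03  1.48291869e-04]]
```

View pics/crop0.png

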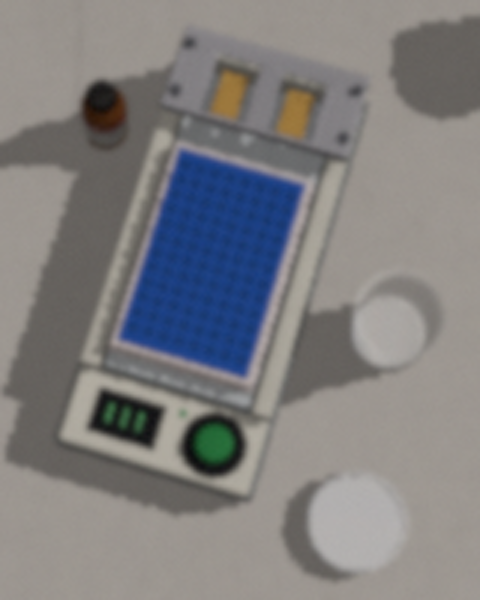

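Crop: the mat's corners are at about (180,150), (303,185), (247,382) and (118,345), key at (213,443). The channel ahead of the plate is clear. Top and side agree on the mat, at (590.5,-179) mm within 2.5 mm and yaw about -19.5°, and its size matches. Next is the warmer frame, from depth.

Run:
```python
from plant import r,eyes
from h import *
P=eyes.camera_params("top");d=np.load("pics/top0.npy");M=cv2.Rodrigues(P["rvec"])[0]
v,u=np.mgrid[0:400,0:640];z=d.ravel()
X=(np.c_[u.ravel()*z,v.ravel()*z,z]@np.linalg.inv(P["intrinsics"]).T-P["tvec"])@M
X=X.reshape(400,640,3)
a=np.radians(-19.5);e=np.array([np.cos(a),np.sin(a)]);n=np.array([-e[1],e[0]])
X2=X[...,:2]-[.5911,-.1804]
s=X2@e*1000;t=X2@n*1000;h=X[...,2]*1000
# top-surface outline of the whole device
m=(h>30)&(h<75)&(abs(t)<70)&(s>-145)&(s<145)&(d>0)
n_,lab,st,ct=cv2.connectedComponentsWithStats(m.astype(np.uint8))
k=lab[192,328];mm=lab==k
rect=cv2.minAreaRect((X[...,:2][mm]*1000).astype(np.float32));print(rect,st[k])
pr=lambda q:np.round(np.percentile(q,[1,5,50,95,99]),1)
for lo in range(-130,140,15):
    q=mm&(s>=lo)&(s<lo+15)
    if q.sum()>5: print(lo,pr(t[q]),pr(h[q]))
print("s",pr(s[mm]),s[mm].min(),s[mm].max())
q=mm&(h>64);print("hold",pr(s[q]),pr(t[q]),q.sum(), "rect",cv2.minAreaRect((X[...,:2][q]*1000).astype(np.float32)))
kk=np.array([.489,-.1765])-[.5911,-.1804];print("key s,t",kk@e*1000,kk@n*1000)
```

```text
((597.2225341796875, -183.7158660888672), (114.2138900756836, 252.05703735351562), 70.3197021484375) [ 275  113  104  157 9403]
-130 [-54.6 -50.4  -2.6  48.8  53.1] [30.3 32.  35.9 38.9 39.2]
-115 [-56.1 -51.4  -1.6  50.5  55.1] [33.6 35.  37.7 46.2 48.7]
-100 [-55.9 -51.4  -0.6  49.9  54.5] [33.7 35.  38.2 48.4 50.2]
-85 [-56.2 -52.5  -0.7  51.2  54.6] [33.7 34.6 37.7 48.2 51.7]
-70 [-55.9 -50.8  -0.3  49.5  54.8] [40.6 44.1 49.5 62.6 64.3]
-55 [-56.2 -52.   -1.3  50.2  54.6] [42.7 48.3 61.2 64.2 65.2]
-40 [-56.1 -51.7  -1.1  50.3  54.7] [43.7 48.5 61.2 64.1 65.4]
-25 [-56.5 -52.   -1.5  49.5  54.4] [39.2 48.2 61.4 64.3 65.4]
-10 [-56.5 -52.1  -1.6  49.8  54.1] [44.1 47.9 60.9 63.9 64.8]
5 [-57.2 -52.6  -1.6  49.6  54.7] [41.3 47.8 61.3 64.  65. ]
20 [-57.  -52.8  -2.2  49.8  54.7] [43.  47.8 61.4 64.2 64.9]
35 [-56.7 -52.3  -1.5  49.5  54.6] [44.5 48.  61.3 64.1 65.1]
50 [-56.7 -52.4  -0.7  50.1  54. ] [38.4 48.1 60.5 63.9 64.8]
65 [-56.9 -53.2  -3.2  50.   54.2] [41.5 43.5 47.1 66.4 70.4]
80 [-56.8 -52.4  -0.1  49.3  53.7] [42.8 44.5 61.5 67.8 69.3]
95 [-57.3 -52.5  -1.8  48.7  52.9] [44.  45.2 60.7 64.7 66.3]
110 [-56.8 -52.1  -2.6  48.4  53.6] [38.7 45.4 61.8 65.4 66.3]
125 [-56.7 -51.6  -0.1  48.9  53.6] [58.8 60.3 62.7 65.3 65.8]
s [-116.8 -107.5    2.3  119.4  129.7] -119.30303923148571 132.97428931457372
hold [-53.5 -44.4  81.3 127.2 130.6] [-56.3 -52.5  -0.8  49.2  52.7] 703 rect ((625.4102172851562, -193.31961059570312), (111.04824829101562, 190.3127899169922), 69.7274398803711)
key s,t -97.54554299152309 -30.405378512508488
```

Warmer frame: yaw -19.6°, origin about 18 mm ahead of the plate centre along the channel, so travel should be about 54 mm, inside the stated 42–58 mm. The key comes out at x = -115, also consistent. I'm moving over the plate with the fingers shut and the jaw axis across the channel.

Call:
carry_out:
  targets: "0 0 -16.7 -36.6 0; 0 0 -16.7 -36.6 0; 0 0 -16.7 -36.6 0; 0 0 -16.7 -36.6 0; 0 0 -16.7 -36.6 0; 0 0 -16.7 -36.6 0; 0 0 -16.7 -36.6 0; 0 0 -16.7 -36.6 0; 0 0 -16.7 -36.6 0; 0 0 -16.7 -36.6 0; 0 0 -16.7 -36.6 0; 0 0 -16.7 -36.6 0; 0 20 0 0 0.116; 0 20 0 0 0.116; 0 20 0 0 0.116; 0 20 0 0 0.116; 0 20 0 0 0.116; 0 20 0 0 0.116; 0 20 0 0 0.116; 0 0 0 0 0"
  force: 20

```text
clock: 1.77
tool_pos: [0.5825, -0.1782, 0.2608]
eef_rot: [-0.694, 0.121, 0.699, 0.121]
contact_force: [-0.3, 0.6, 0.1]
opening: 0.004
```

Call:
carry_out:
  targets: "0 15 0 0 0; 0 8 0 0 0; 0 0 0 0 0; 0 0 0 0 0"

```text
clock: 2.1
tool_pos: [0.584, -0.1793, 0.2421]
eef_rot: [-0.697, 0.12, 0.697, 0.12]
contact_force: [0.8, -0.7, -0.6]
opening: 0.004
```

Run:
```python
from plant import r,eyes
from h import *
s=r.get_state();print(s["tool_pos"],s["contact_force"]);print(R.from_quat(s["eef_rot"]).as_matrix().round(4))
w,_=eyes.snapshot("wrist");cv2.imwrite("pics/w1.png",w)
p,_=eyes.snapshot("side");cv2.imwrite("pics/s1.png",cv2.resize(p[120:270,210:430],None,fx=3.5,fy=3.5))
```

```text
[ 0.5840167  -0.17927041  0.24205989] [ 0.83311346 -0.71206721 -0.61299841]
[[-2.000e-04 -3.334e-01 -9.428e-01]
 [ 2.000e-04 -9.428e-01  3.334e-01]
 [-1.000e+00 -2.000e-04  2.000e-04]]
```

View pics/w1.png

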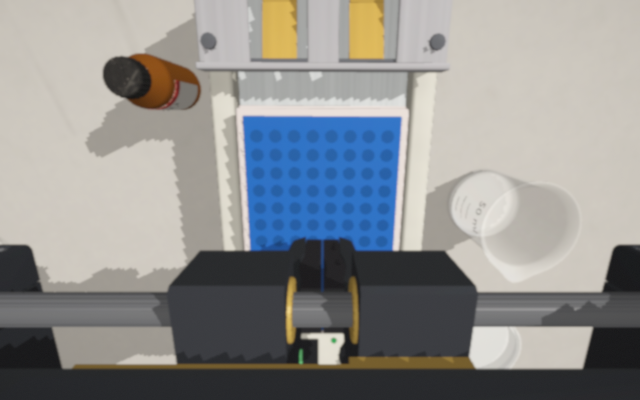

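View pics/s1.png

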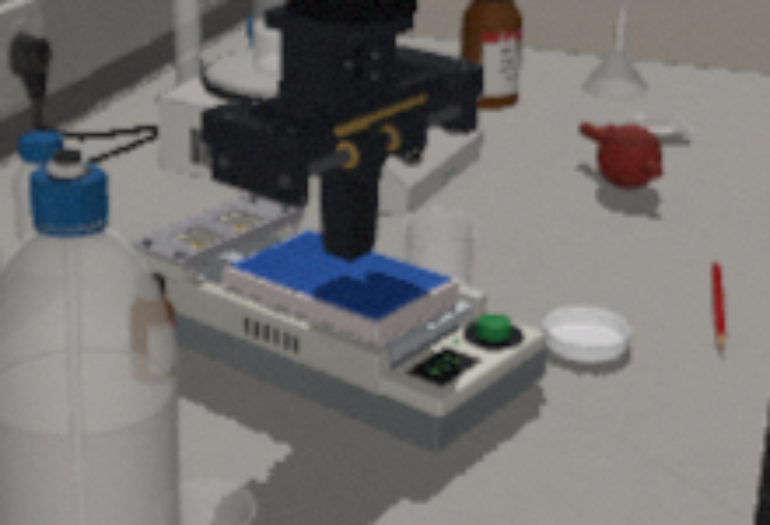

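In the wrist view the channel runs straight up the picture. The fingertips are at column 322, on the mat's centre line (left edge 247, right edge 395), and the hold-down is clear ahead at row 65. The side view confirms the tips over the mat. Pressing down now.

Call:
carry_out:
  targets: "0 8 0 0 0; 0 4 0 0 0; 0 2 0 0 0; 0 2 0 0 0; 0 2 0 0 0; 0 1.5 0 0 0; 0 0 0 0 0; 0 0 0 0 0; 0 0 0 0 0"

```text
clock: 2.95
tool_pos: [0.5839, -0.1792, 0.2236]
eef_rot: [0.697, -0.12, -0.697, -0.12]
contact_force: [-3.1, 1.8, 12.3]
opening: 0.011
```

Contact force is 12.3 N with the tips at 57.6 mm, so the platen is about 4.4 mm down, matching the spring data. Pressing a further 2.5 mm.

Call:
carry_out:
  targets: "0 1.5 0 0 0; 0 1.3 0 0 0; 0 0 0 0 0; 0 0 0 0 0; 0 0 0 0 0"

```text
clock: 3.37
tool_pos: [0.5841, -0.1792, 0.2214]
eef_rot: [0.697, -0.12, -0.697, -0.12]
contact_force: [-3.9, 1.3, 16.8]
opening: 0.006
```

Now 16.8 N, about 6.6 mm down. Sliding in at a gentle speed.

Call:
carry_out:
  targets: "0 0 0 -1 0; 0 0 0 -2 0; 0 0 0 -2 0; 0 0 0 -2 0; 0 0 0 -2 0; 0 0 0 -2 0; 0 0 0 -2 0; 0 0 0 -2 0; 0 0 0 -2 0; 0 0 0 -2 0; 0 0 0 -2 0; 0 0 0 -2 0; 0 0 0 -2 0; 0 0 0 0 0; 0 0 0 0 0"

```text
clock: 4.62
tool_pos: [0.6082, -0.1879, 0.2217]
eef_rot: [0.698, -0.12, -0.696, -0.12]
contact_force: [-2.6, 1.0, 15.7]
opening: 0.006
```

Run:
```python
from plant import r,eyes
from h import *
s=r.get_state();print(s["tool_pos"],s["contact_force"])
w,_=eyes.snapshot("wrist");cv2.imwrite("pics/w2.png",w)
```

```text
[ 0.6081673  -0.18789761  0.2217489 ] [-2.64048467  0.95742425 15.73345508]
```

View pics/w2.png

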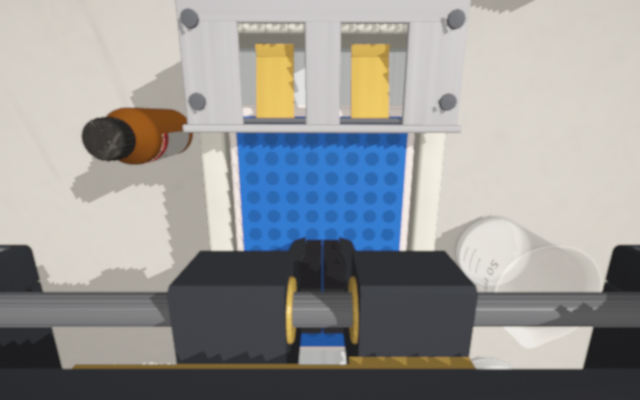

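The wrist view shows the blue mat now passing under the hold-down's front flange at row 130, riding with the finger. Continuing.

Call:
carry_out:
  targets: "0 0.5 0 -2 0; 0 0 0 -2 0; 0 0 0 -2 0; 0 0 0 -2 0; 0 0 0 -2 0; 0 0 0 -2 0; 0 0 0 -2 0; 0 0 0 -2 0; 0 0 0 -2 0; 0 0 0 -2 0; 0 0 0 0 0; 0 0 0 0 0"

```text
clock: 5.67
tool_pos: [0.6262, -0.1943, 0.2209]
eef_rot: [-0.697, 0.12, 0.697, 0.12]
contact_force: [-5.9, 2.1, 16.1]
opening: 0.008
```

Call:
carry_out:
  targets: "0 0.3 0 -2 0; 0 0 0 -2 0; 0 0 0 -1.5 0; 0 0 0 0 0; 0 0 0 0 0"

```text
clock: 6.08
tool_pos: [0.6314, -0.1961, 0.2207]
eef_rot: [-0.697, 0.12, 0.697, 0.12]
contact_force: [-5.1, 2.4, 16.4]
opening: 0.005
```

Call:
carry_out:
  targets: "0 0 0 -1.5 0; 0 0 0 -1.5 0; 0 0 0 0 0; 0 0 0 0 0; 0 0 0 0 0"

```text
clock: 6.5
tool_pos: [0.634, -0.1971, 0.2207]
eef_rot: [-0.696, 0.12, 0.697, 0.12]
contact_force: [-4.8, 1.2, 15.9]
opening: 0.003
```

Travel is about 53 mm with steady drag, and no stop felt yet.

Call:
carry_out:
  targets: "0 0 0 -1.5 0; 0 0 0 -1.5 0; 0 0 0 0 0; 0 0 0 0 0; 0 0 0 0 0"

```text
clock: 6.92
tool_pos: [0.635, -0.1974, 0.22]
eef_rot: [-0.694, 0.12, 0.699, 0.12]
contact_force: [-9.3, 4.2, 17.5]
opening: 0.007
```

Run:
```python
from plant import r,eyes
from h import *
s=r.get_state();print(s["tool_pos"],s["contact_force"])
w,_=eyes.snapshot("wrist");cv2.imwrite("pics/w3.png",w)
```

```text
[ 0.63499586 -0.19743271  0.22003725] [-9.28170332  4.22126437 17.50661039]
```

View pics/w3.png

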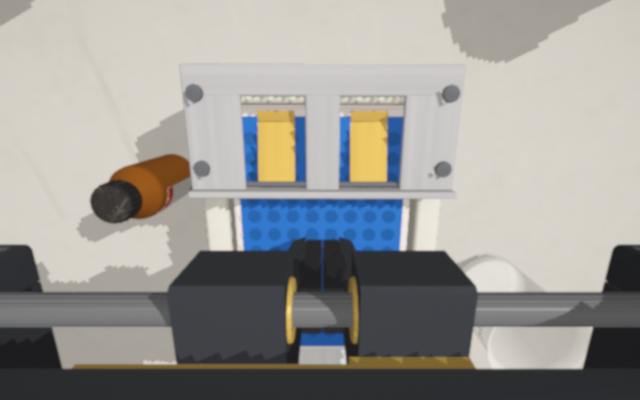

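The mat and its white rear rim show through both slots, level at row 116, so the plate is straight. Drag rose to 10 N while the tool moved only 1 mm of the 3 commanded, so it is on the stop. One small extra push, then I'll release straight up.

Call:
carry_out:
  targets: "0 0 0 -1.2 0; 0 0 0 0 0; 0 0 0 0 0; 0 0 0 0 0"

```text
clock: 7.3
tool_pos: [0.6354, -0.1976, 0.2198]
eef_rot: [-0.693, 0.12, 0.7, 0.121]
contact_force: [-11.1, 3.8, 18.4]
opening: 0.008
```

Firm against the stop. Releasing slowly, straight up.

Call:
carry_out:
  targets: "0 -2 0 0 0; 0 -2 0 0 0; 0 -2 0 0 0; 0 -3 0 0 0; 0 -5 0 0 0; 0 -15 0 0 0; 0 -25 0 0 0; 0 -25 0 0 0; 0 0 0 0 0; 0 0 0 0 0"

```text
clock: 8.13
tool_pos: [0.6393, -0.1988, 0.2994]
eef_rot: [0.698, -0.12, -0.695, -0.12]
contact_force: [-0.6, 0.3, 0.1]
opening: 0.007
```

Run:
```python
from plant import r,eyes
from h import *
s=r.get_state();print(s["tool_pos"],s["contact_force"])
w,_=eyes.snapshot("wrist");cv2.imwrite("pics/w4.png",w)
p,_=eyes.snapshot("side");cv2.imwrite("pics/s4.png",cv2.resize(p[120:270,210:430],None,fx=3.5,fy=3.5))
```

```text
[ 0.63930694 -0.19881159  0.29942124] [-0.61809714  0.32899411  0.06278194]
```

View pics/w4.png

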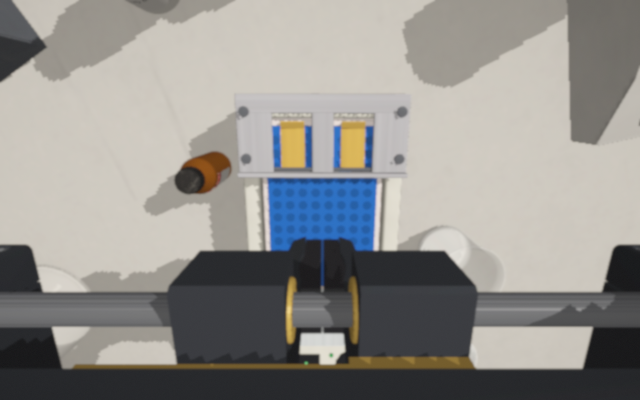

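View pics/s4.png

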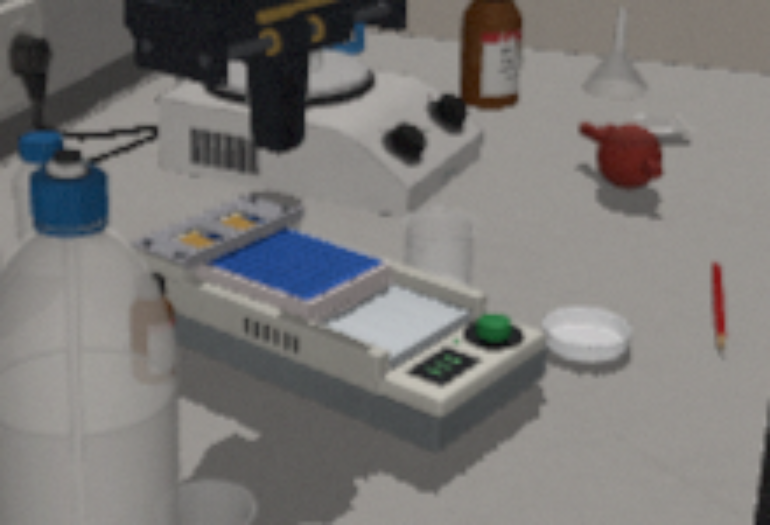

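The side view shows the plate flat and held at the hold-down, with the bare platen in front of it. Finger travel was 54.5 mm against 54 predicted. Moving over the key.

Call:
carry_out:
  targets: "0 0 5.8 29.8 0; 0 0 5.8 29.8 0; 0 0 5.8 29.8 0; 0 0 5.8 29.8 0; 0 0 5.6 29.7 0; 0 25 0 0 0; 0 20 0 0 0; 0 8 0 0 0; 0 0 0 0 0; 0 0 0 0 0; 0 0 0 0 0"

```text
clock: 9.15
tool_pos: [0.4889, -0.1759, 0.245]
eef_rot: [0.697, -0.12, -0.697, -0.12]
contact_force: [0.0, -0.6, -0.6]
opening: 0.007
```

Run:
```python
from plant import r,eyes
from h import *
s=r.get_state();print(s["tool_pos"],s["contact_force"])
p,_=eyes.snapshot("side");cv2.imwrite("pics/s5.png",cv2.resize(p[120:270,210:430],None,fx=3.5,fy=3.5))
q,_=eyes.snapshot("top");cv2.imwrite("pics/t5.png",cv2.resize(q[105:305,255:415],None,fx=3,fy=3))
w,_=eyes.snapshot("wrist");cv2.imwrite("pics/w5.png",w)
P=eyes.camera_params("top");hsv=cv2.cvtColor(q,cv2.COLOR_BGR2HSV)
roi=np.zeros(q.shape[:2],bool);roi[110:275,270:385]=1
b=big(roi&(hsv[...,0]>100)&(hsv[...,0]<130)&(hsv[...,1]>130)&(hsv[...,2]>60))
x=onz(P,b[:,0],0.058)[:,:2]*1000-[591.1,-180.4]
a=np.radians(-19.6);e=np.array([np.cos(a),np.sin(a)]);n=np.array([-e[1],e[0]])
print("mat s range",(x@e).min(),(x@e).max(),"t",(x@n).min(),(x@n).max())
```

```text
[ 0.48890618 -0.17594325  0.24495637] [ 0.04117086 -0.58443894 -0.56245031]
mat s range 37.5349312068985 78.32536217720713 t -36.142605881698785 35.84344535331736
```

View pics/s5.png

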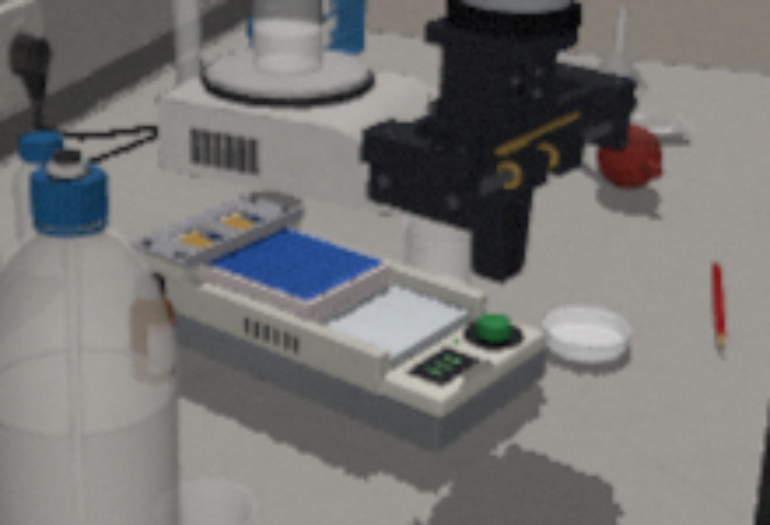

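View pics/t5.png

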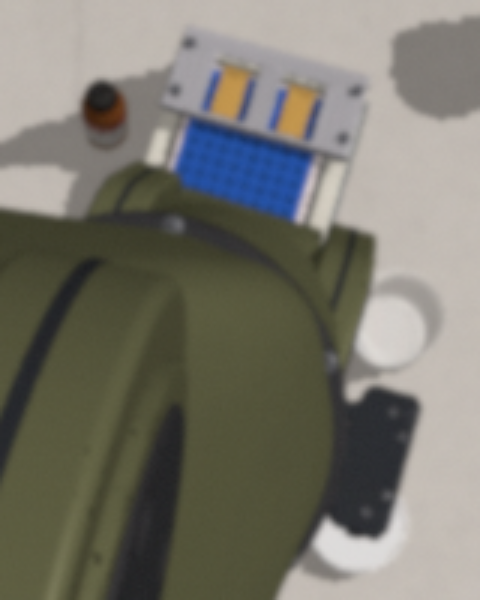

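View pics/w5.png

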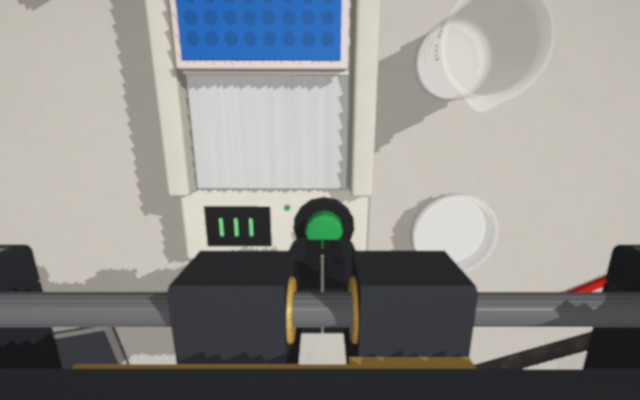

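The wrist view shows the key at (323,225), in line with the fingertips (column 322). The plate's trailing edge is at row 70 and parallel to the hold-down. I'm casting wrist rays to check the key along the channel and the plate's trailing edge.

Run:
```python
from plant import r,eyes
from h import *
s=r.get_state();W=eyes.camera_params("wrist");T=np.eye(4);T[:3,:3]=R.from_quat(s["eef_rot"]).as_matrix();T[:3,3]=s["tool_pos"];T=T@W["T_tool_cam"]
def wz(uv,z):
    d=T[:3,:3]@np.linalg.inv(W["intrinsics"])@[*uv,1];c=T[:3,3];return (c+d*(z-c[2])/d[2])[:2]*1000
w=cv2.imread("pics/w5.png");h=cv2.cvtColor(w,cv2.COLOR_BGR2HSV)
a=np.radians(-19.6);e=np.array([np.cos(a),np.sin(a)]);n=np.array([-e[1],e[0]])
st=lambda p:((p-[591.1,-180.4])@e,(p-[591.1,-180.4])@n)
roi=np.zeros(w.shape[:2],bool);roi[195:240,295:352]=1
g=big(roi&(h[...,0]>40)&(h[...,0]<85)&(h[...,1]>100))[:,0]
print("green bbox",g.min(0),g.max(0))
print("tip s,t",st(s["tool_pos"][:2]*1000))
top=g[:,1].min(); print("key far edge s(top z48)",st(wz((324,top),.048)),"left/right",st(wz((g[:,0].min(),226),.048)),st(wz((g[:,0].max(),226),.048)))
print("collar far edge z39",st(wz((323,198),.039)),"collar L/R",st(wz((295,226),.039)),st(wz((353,226),.039)))
print("mat rear edge z58",st(wz((262,61),.058)),"plate edge z.058",st(wz((262,66),.058)),"panel rear edge z37",st(wz((262,191),.037)))
```

```text
green bbox [304 210] [343 239]
tip s,t (np.float64(-97.80171518523723), np.float64(-30.05394856003889))
key far edge s(top z48) (np.float64(-84.66124078461493), np.float64(-31.21839057694553)) left/right (np.float64(-94.26538751455067), np.float64(-19.789065408595718)) (np.float64(-94.2142478535453), np.float64(-42.15464418586327))
collar far edge z39 (np.float64(-79.99531309068294), np.float64(-30.670386322277835)) collar L/R (np.float64(-97.46995936758731), np.float64(-13.857704630564694)) (np.float64(-97.39004669518896), np.float64(-48.80696191329497))
mat rear edge z58 (np.float64(-7.930296488695801), np.float64(-1.416441277770058)) plate edge z.058 (np.float64(-10.139749810193965), np.float64(-1.3154441289861585)) panel rear edge z37 (np.float64(-76.32398653104053), np.float64(5.407106655649326))
```

Key centre is at s ≈ -96.5, t ≈ -31, with the fingertips within 1.5 mm of it. The plate's trailing edge is at warmer x ≈ -28, which is home. Pressing the key.

Call:
carry_out:
  targets: "0 15 1 -1 0; 0 10 0 0 0; 0 4 0 0 0; 0 2 0 0 0; 0 2 0 0 0; 0 2 0 0 0; 0 1 0 0 0; 0 0 0 0 0; 0 0 0 0 0; 0 0 0 0 0"

```text
clock: 10.13
tool_pos: [0.4888, -0.177, 0.2095]
eef_rot: [-0.697, 0.12, 0.697, 0.12]
contact_force: [-2.4, 1.4, 7.6]
opening: 0.006
```

Call:
carry_out:
  targets: "0 1 0 0 0; 0 0.7 0 0 0; 0 0 0 0 0; 0 0 0 0 0"

```text
clock: 10.47
tool_pos: [0.4887, -0.1769, 0.2092]
eef_rot: [0.697, -0.12, -0.697, -0.12]
contact_force: [-4.6, 3.6, 23.0]
opening: 0.006
```

The force jumped to 23 N for 0.3 mm, so the key is fully bottomed. Retracting well clear of the warmer.

Call:
carry_out:
  targets: "0 -3 0 0 0; 0 -5 0 0 0; 0 -15 0 0 0; 0 -30 0 0 0; 0 -40 0 0 0; 0 -40 0 0 0; 0 -40 0 0 0; 0 0 30 0 0; 0 0 40 0 0; 0 0 40 0 0; 0 0 40 0 0; 0 0 30 0 0; 0 0 0 0 0; 0 0 0 0 0; 0 0 0 0 0"

```text
clock: 11.72
tool_pos: [0.4292, -0.346, 0.3799]
eef_rot: [0.697, -0.119, -0.697, -0.12]
contact_force: [0.6, 0.4, 0.1]
opening: 0.007
```

Run:
```python
from plant import r,eyes
from h import *
s=r.get_state();print(s["tool_pos"],s["contact_force"])
p,_=eyes.snapshot("side");cv2.imwrite("pics/s6.png",cv2.resize(p[120:270,210:430],None,fx=3.5,fy=3.5))
q,_=eyes.snapshot("top");cv2.imwrite("pics/t6.png",cv2.resize(q[105:305,255:415],None,fx=3,fy=3))
```

```text
[ 0.42922639 -0.34595204  0.37988226] [0.63952989 0.41686111 0.11887479]
```

View pics/s6.png

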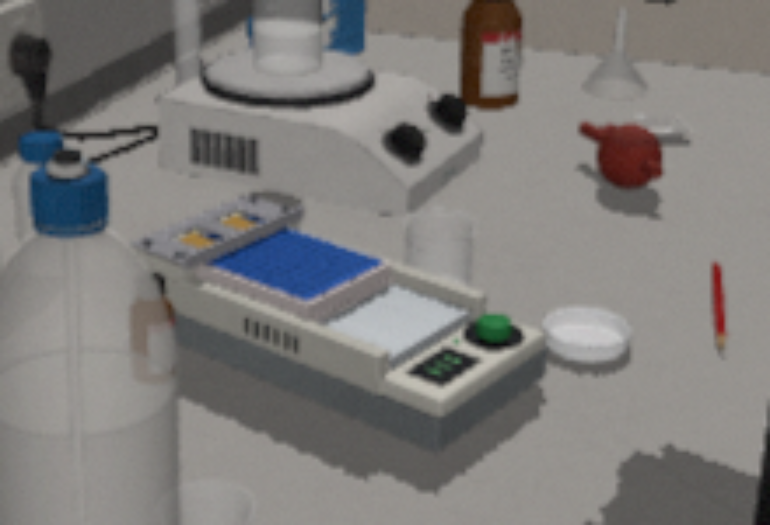

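View pics/t6.png

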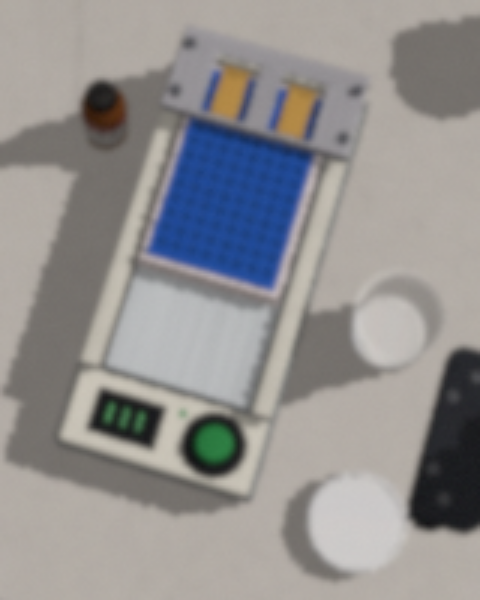

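The pictures show the plate straight under the hold-down and the key sprung back up. The beaker (390,320), dish (357,522) and dropper (103,110) are unmoved. One last numeric check of the travel before handing in.

Run:
```python
from plant import r,eyes
from h import *
P=eyes.camera_params("top");a=np.radians(-19.6);e=np.array([np.cos(a),np.sin(a)])
q,_=eyes.snapshot("top")
def trail(p,z):
    hsv=cv2.cvtColor(p,cv2.COLOR_BGR2HSV);roi=np.zeros(p.shape[:2],bool);roi[110:275,270:385]=1
    b=big(roi&(hsv[...,0]>100)&(hsv[...,0]<130)&(hsv[...,1]>130)&(hsv[...,2]>60))
    x=(onz(P,b[:,0],z)[:,:2]*1000-[591.1,-180.4])@e; return np.percentile(x,[0,5,10])
print(trail(cv2.imread("pics/top0.png"),.062),trail(q,.058))
# rear white rim gap through slots
cv2.imwrite("pics/t7.png",cv2.resize(q[112:160,305:382],None,fx=9,fy=9,interpolation=cv2.INTER_CUBIC))
```

```text
[-56.90675093 -56.47283546 -56.08157902] [-4.20754911 -3.51924846 -3.18911884]
```

View pics/t7.png

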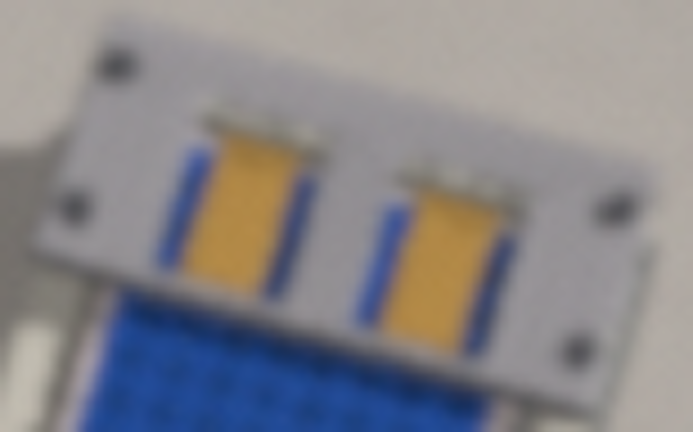

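```bash
python3 -c "
from plant import r
print(r.finish_job())"
```

```text
the job is handed in; nothing more can be done
None
```

The plate is loaded and home against the back stop, and I pressed the start key only after letting go. I handed the job in at about 12 s on the robot's clock; no verdict was reported.

**Pressing and sliding:** With the fingers shut, I pressed the mat about 6.6 mm down (17 N) and slid the plate under the hold-down and leaf spring. At about 54 mm of travel the horizontal resistance doubled and the plate stopped advancing. I gave one more small push, then released straight up.

**Start key:** I pressed it until it bottomed. The force jumped from 7.6 N to 23 N within 0.3 mm, above the stated 5 N but under the 40 N limit. Then I moved the arm clear.

**Last checks:**
- **Plate:** It lies flat and straight. The wrist camera put its trailing edge at warmer x ≈ -28 mm, which is where it should be when home.
- **Travel:** The top camera gave about 53 mm, against 54 to 54.5 mm from the finger and the warmer outline. That difference is within the 2 mm calibration.
- **Panel edge:** The wrist camera showed 66 mm from the control panel's rear edge to the plate, where I expected 62 mm. I did not resolve this; a chamfer on the panel edge might explain it.
- **Key position:** Before the move, the side camera placed the key about 15 mm from where the top camera did. I used the top camera and depth values, which the wrist camera later confirmed.
- **Everything else:** The key sprang back up. In the last pictures the beaker, dish and dropper bottle stood where they were, and the robot was touching nothing.

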